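Walk a bench spectrometer home into its dock and latch it

TASK

Creep the heavy spectrometer forward into its dock by pushing gently on its two yellow front corner guards in turn, a little at a time, so that it is never more than about 10 degrees out of line with the dock and nothing touches its front panel or fibre ports. Press it home firmly but gently until both rear corners are flush on the dock's rear buffers, then swing the red-knobbed latch fully shut across its right front corner. Do not disturb the jar, the amber bottle and the white standard, and let go of everything.

Things in the scene. Friction and masses are not known exactly. Their poses are not given: they have to be found in the camera images.
- spectrometer: dark bench instrument, about 1.8 kg (+-15%), 175 deep (x) x 260 wide (y) x 70 high, on four feet at x = +-62, y = +-108; origin under its middle on the bench; x from its front (facing the robot) to its rear, y left, z up. Only its yellow front guards are to be pushed. Slides straight at 8 to 14 N. Its optics suffer if it is pushed with more than 35 N
- front_panel: aluminium panel filling the 192 between the two front guards, its face 2 behind theirs, with a blue display and, at y = -20 and -52, 40 above the bench, two brass fibre ports with red caps standing out up to 13 beyond the guards' faces; not to be touched. Origin and axes of the spectrometer
- guard_left (a point): middle of the front face of the left (+y) yellow rubber front guard, where to push, 35 above the bench, at y = 113 of the spectrometer; 34 wide, from 8 to 70 above the bench, gives 1 at 20 N. Pushed with 7 to 16 N this corner goes forward (and 0.25 to 0.4 as far outwards) while the instrument pivots near its opposite pair of feet, some 225 across
- guard_right (a point): the same on the right (-y) front guard, y = -113 of the spectrometer
- rear_left (a point): point on the rear face of the spectrometer's left rear guard, 35 above the bench, at x = 87.5, y = 110 of the spectrometer; when home it is at x = 87.5 of the dock
- rear_right (a point): the same on the right rear guard, y = -110
- dock: aluminium bracket fixed to the bench, open to the robot. When home, the spectrometer's origin and axes coincide with its own. Cheeks 45 high, inner faces at y = +-133.5 (3.5 clear each side) from x = 50 to 95, flaring outwards by 14 from x = 50 to 18. The spectrometer can wedge between them when one corner is pushed; pushing the other frees it
- rear_stop: rear wall of the dock, 50 high, with two fixed black rubber buffers (radius 12, 34 above the bench) at y = +-95, faces at x = 87.5 of the dock; origin and axes of the dock. Pressed home means both rear corners on the buffers and at least 10 N on the stop, over and above the sliding friction: a steady push of about 25 N on a front guard
- latch (a joint): angle of the swing latch, rad: 0 = shut, along the dock's +y across the front of the right front guard; grows as it opens towards the robot (1.57: points to the dock's -x; at most 2.5). Steel bar 12 wide, 33 to 42 above the bench; stays where left, about 1 N at the knob moves it. Shuts only when the spectrometer is home (4 clear of the guard)
- latch_knob (a point): centre of the top of the latch's upright red knob, 14 diameter, from 42 to 76 above the bench, 66 from the pivot; can be pinched from above or pushed
- latch_pivot (a point): the latch's pivot, on top of a post fixed to the dock, at x = -97.5, y = -168 of the dock, 42 above the bench
- jar: white jar with red cap, 54 diameter, 75 high, origin under its middle; leave alone
- amber_bottle: amber bottle with white cap, 48 diameter, 85 high, origin under its middle; leave alone
- white_standard: black disc with a white reflectance tile on top, 62 diameter, 19 high, origin under its middle; leave alone

How it is judged:
On the way, in this order (a step that is already met when the one before it is completed fails the run):
1. the spectrometer has been walked in between the dock's cheeks (x of each of rear_left, rear_right in the frame of dock above 0.05 m and angle between the x axis of spectrometer and the x axis of dock, either way round below 0.15 rad), for 0.1 s.
2. both rear corners are on the buffers and the spectrometer is pressed firmly against the rear stop (x of each of rear_left, rear_right in the frame of dock above 0.0855 m and contact force between spectrometer and rear_stop above 10 N), for 0.1 s.
3. the latch is shut across the right front guard (value of joint latch below 0.12 rad), for 0.1 s.
At the end, for the whole second after the job is handed in: Both rear corners of the spectrometer within 2.5 mm of the rear buffers, flat and at rest on the bench, the latch shut to within 0.12 rad, jar, bottle and white standard within 15 mm of where they stood, nothing touched by the robot (x of each of rear_left, rear_right in the frame of dock above 0.085 m and value of joint latch below 0.12 rad and linear speed of spectrometer below 0.01 m/s and angle between spectrometer's own z axis and vertical below 0.03 rad and distance of each of jar, amber_bottle, white_standard from where it was at the start of the episode below 0.015 m).
It fails at once if the spectrometer is pushed with more than 35 N (contact force between any of the fingers, the arm and spectrometer above 35 N).
It fails at once if the front panel or a fibre port is touched (contact force between any of the fingers, the arm and front_panel above 1 N).
It fails at once if the spectrometer is more than 12 degrees out of line with the dock (angle between the x axis of spectrometer and the x axis of dock, either way round above 0.21 rad).
It fails at once if the spectrometer is tipped (angle between spectrometer's own z axis and vertical above 0.1 rad).
It fails at once if a bystander is disturbed (distance of any of jar, amber_bottle, white_standard from where it was at the start of the episode above 0.015 m).
It also fails if it takes over 72 s, if anything falls off the work surface, if the arm or the gripper's body presses on something with over 40 N, if the wrist force passes 120 N, or if a joint passes its speed limit or range.

ROBOT

A 6-joint arm with a two-finger parallel gripper is mounted at the origin on the work surface. World frame = base frame: x ahead of the robot, y to its left, z up, the work surface at z = 0. Lengths are in m, angles in rad, forces in N, time in s.
With the tool pointing down it reaches from about 0.3 to 0.85 m from the base axis. Payload 4.2 kg.
Tool frame: the origin (TCP) lies midway between the tips of the shut fingers; the grasp point (between the pads) lies 19 mm behind it; z points along the fingers, y is the line along which they close (so a half turn about z gives the same grasp; the last joint's range is limited). The gripper opens to 91 mm and grips with 3 to 60 N. Pads are 32 mm wide; open, the fingers measure 118 mm over their backs; the gripper's body (76 mm by 178 mm) begins 60 mm behind the grasp point.
Start: joints at [1.27, 0.32, 1.565, -0, 1.257, -0.02], TCP at [0.159, 0.552, 0.214] pointing down, gripper open.
Joint ranges: [-3.11, 3.11], [-0.84, 2.01], [0.21, 2.61], [-1.34, 4.49], [0.05, 2.63], [-2.56, 2.56]. Speed limits (rad/s): [2.57, 2.57, 3.14, 3.14, 3.14, 3.14].

INTERFACE

Orientations are given as a unit quaternion [x, y, z, w].
In Python, from rig import manip, get_image, camera_model gives the robot as it stands. The module is installed in compiled form; this text tells all that it offers.
- The arm moves only by the shell command python3 -m inch 'ROWS' [OPENING] [FORCE]. ROWS is JSON, a list that holds one entry, the list of rows, each a list of 6 numbers: the shift along the tool's x, y, z in cm, then the turn, a rotation vector about the tool's x, y, z in rad. A call has 1 to 5 rows; each row shifts and turns the commanded pose from where the row before left it, along the tool's axes as they then stand; what a row does not reach is not made up. A row lasts 1/10 s, in which the tool goes at most 50 mm and 8.59 degrees, less where a joint would pass 70% of its speed; a pose out of reach is approached as far as the arm can. A call is refused whole if a number of a shift passes 5 or a number of a turn 0.15, either way. A call with a gripper value outside its range is refused whole. OPENING is the finger opening in cm, from 0 to 9.12, set as the call begins (- or left out, the last holds). The fingers move at their own pace and stop on an object; FORCE is the grip in N (left out, the last holds). Time passes only in rows, so rows that do not move let the fingers close. It gives the time, the measured TCP pose, the force, the opening and the grip force at its end, in the units of the state.
- manip.get_obs(): the state, without advancing time (a new reading comes with each control period).
- get_image(name): name is "scene" or "top"; returns the picture (420x560x3 uint8, red, green, blue); there is no depth.
- camera_model(name): a dict with "intrinsics" (3x3 intrinsics, pixels), "R" (3x3) and "t" (3): a world point X has camera coordinates R X + t. Camera axes: x right, y down, z forward; pixel columns grow to the right and rows downward; lengths in m; the calibration is good to about 2 mm. A picture is of the moment at which its call begins. camera_model takes no time and is no camera call.
- manip.hand_in(): hands the job in; it is judged then, once.
The state is a dict: "t": time; "joints": joint angles; "joint_velocities": joint speeds; "joint_efforts": joint torques, N m; "tcp_pos": TCP position; "tool_rot": TCP orientation; "wrist_force": force on the tool from outside, world axes, zero at the start; "ft_torque": the same for the moment, N m; "gripper_width": finger opening in m; "grasp_force": force on a finger pad.
Only numpy, scipy, OpenCV 4.12 (cv2) and the standard library are available. Lean on these libraries where they do the work, as an engineer would, in place of code of your own. Each camera call takes 0.05 s, during which the arm holds its last target. There are 200 camera calls.

## Working session

There is one attempt and no reset: what is moved stays moved. The work goes in short steps, Python scripts to look and compute and a shell command to move; the robot and the scene stay as the last step left them, time stands still between calls to the robot, and variables do not carry over. Pictures are saved under pics/ and viewed, at most 10 in all, crops included, and the job is handed in when it is done.

```bash
mkdir -p pics; python3 - <<'E'
from rig import manip,get_image,camera_model
import cv2
for n in("scene","top"):
    cv2.imwrite(f"pics/{n}0.png",get_image(n)[:,:,::-1]);c=camera_model(n);print(n,c)
o=manip.get_obs();print(o)
E
```

```text
scene {'intrinsics': array([[416.43123238,   0.        , 277.84550429],
       [  0.        , 416.43123238, 204.50937083],
       [  0.        ,   0.        ,   1.        ]]), 'R': array([[ 0.34572702,  0.93820908, -0.01538033],
       [ 0.75134803, -0.28661374, -0.59441459],
       [-0.56209338,  0.19394921, -0.80401166]]), 't': array([-0.2547571 , -0.38687757,  1.22643137])}
top {'intrinsics': array([[472.91423434,   0.        , 284.2954374 ],
       [  0.        , 472.91423434, 205.53099334],
       [  0.        ,   0.        ,   1.        ]]), 'R': array([[ 6.81539387e-04, -9.99997973e-01,  1.89478388e-03],
       [-9.82710558e-01, -1.02056904e-03, -1.85145666e-01],
       [ 1.85147224e-01, -1.73584006e-03, -9.82709261e-01]]), 't': array([0.0197674 , 0.61763668, 1.04767428])}
{'t': 0.1, 'joints': array([ 1.26998036e+00,  3.20245429e-01,  1.56554941e+00, -3.73020834e-05,
        1.25742203e+00, -2.00047556e-02]), 'joint_velocities': array([ 0.00018902, -0.001472  , -0.00395734, -0.00095064,  0.0005718 ,
       -0.00134769]), 'joint_efforts': array([ 1.45244521e-03, -4.13334668e+01, -2.32509524e+01,  7.31719821e-02,
        4.22857446e-02, -5.08633059e-05]), 'tcp_pos': array([0.15923062, 0.55203736, 0.2131973 ]), 'tool_rot': array([ 1.39938985e-01,  9.90159795e-01, -8.04513603e-04, -1.12202008e-04]), 'wrist_force': array([-0.02648769, -0.11738836,  0.71494685]), 'ft_torque': array([ 0.03034268,  0.01375534, -0.00097765]), 'grasp_force': 0.0, 'gripper_width': 0.09123002849666942}
```

View pics/top0.png

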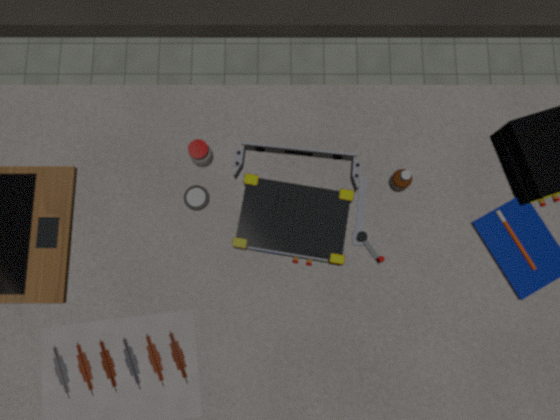

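View pics/scene0.png

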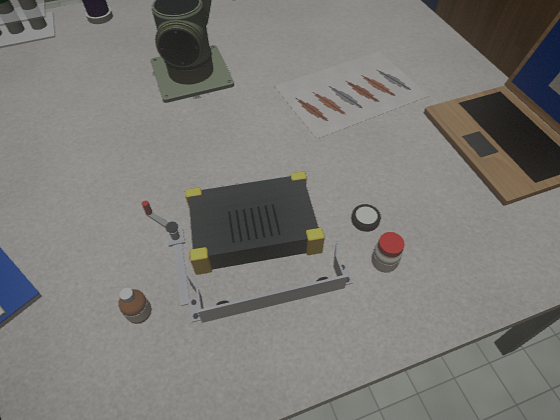

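The top view shows the spectrometer's guards at about (240,243), (337,259), (251,180) and (346,195). The dock's rear wall runs from (243,147) to (355,155), the latch pivot is at (362,237) and its knob at (380,259). The jar, white standard and amber bottle stand clear at the sides. Next I'll take a close crop and fit the poses.

```bash
cat > h.py <<'E'
import numpy as np,cv2
from rig import manip,get_image,camera_model
def ray(n,uv,z):
    c=camera_model(n);K=c["intrinsics"];R=c["R"];t=c["t"]
    d=R.T@np.linalg.inv(K)@np.array([uv[0],uv[1],1.]);o=-R.T@t
    return o+d*(z-o[2])/d[2]
def proj(n,X):
    c=camera_model(n);p=c["intrinsics"]@(c["R"]@np.asarray(X,float)+c["t"]);return p[:2]/p[2]
def fr(p,q):  # p=(x,y,yaw), q local xyz
    c,s=np.cos(p[2]),np.sin(p[2]);return np.array([p[0]+c*q[0]-s*q[1],p[1]+s*q[0]+c*q[1],q[2]])
def blobs(im,lo,hi,amin=8):
    m=cv2.inRange(cv2.cvtColor(im,cv2.COLOR_RGB2HSV),lo,hi)
    n,l,s,c=cv2.connectedComponentsWithStats(m)
    return [(c[i].round(1),s[i].tolist()) for i in range(1,n) if s[i][4]>=amin]
E
python3 - <<'E'
from h import *
im=get_image("top")
for b in blobs(im,(22,120,80),(35,255,255)):print(b, ray("top",b[0],.07).round(4))
im2=get_image("scene")
for b in blobs(im2,(22,120,80),(35,255,255)):print('s',b, ray("scene",b[0],.07).round(4))
print([ (b,ray("top",b[0],.076).round(3)) for b in blobs(im,(0,150,80),(6,255,255),4)+blobs(im,(174,150,80),(180,255,255),4)])
c=im[135:275,225:395];cv2.imwrite("pics/c1.png",cv2.resize(c,None,fx=4,fy=4,interpolation=cv2.INTER_CUBIC)[:,:,::-1])
E
```

```text
(array([250.8, 179. ]), [244, 174, 15, 11, 141]) [0.6783 0.0986 0.07  ]
(array([345.9, 194.3]), [339, 189, 15, 12, 144]) [ 0.642  -0.1227  0.07  ]
(array([548.5, 196.2]), [536, 192, 24, 9, 38]) [ 0.638  -0.5931  0.07  ]
(array([239.4, 242.4]), [233, 238, 14, 10, 116]) [0.5298 0.1225 0.07  ]
(array([336.5, 258.2]), [329, 253, 16, 12, 142]) [ 0.4941 -0.0979  0.07  ]
s (array([297.9, 175.6]), [291, 172, 15, 9, 103]) [0.5342 0.1217 0.07  ]
s (array([192.9, 191.9]), [186, 188, 15, 9, 110]) [ 0.4971 -0.0999  0.07  ]
s (array([314.6, 233.9]), [306, 228, 18, 13, 179]) [0.6828 0.0968 0.07  ]
s (array([198.5, 253.6]), [190, 247, 18, 14, 195]) [ 0.6457 -0.1243  0.07  ]
[((array([198.7, 148.3]), [189, 140, 19, 18, 211]), array([0.751, 0.222, 0.076])), ((array([556. , 199.7]), [555, 199, 3, 3, 6]), array([ 0.628, -0.606,  0.076])), ((array([542.8, 204. ]), [541, 203, 4, 3, 8]), array([ 0.618, -0.575,  0.076])), ((array([380.6, 258.5]), [378, 257, 6, 4, 18]), array([ 0.493, -0.197,  0.076])), ((array([295.2, 261.2]), [294, 261, 3, 2, 4]), array([ 0.487, -0.004,  0.076])), ((array([308.3, 263.3]), [307, 262, 4, 3, 9]), array([ 0.482, -0.034,  0.076]))]
```

View pics/c1.png

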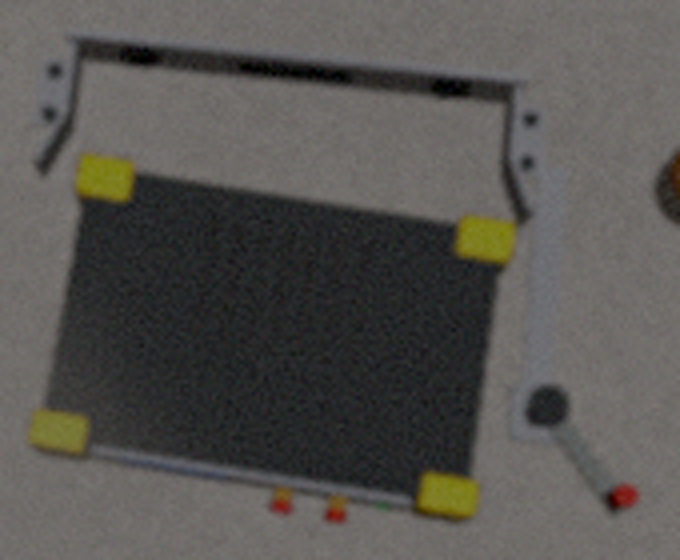

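The crop shows the dock turned about -5° and the spectrometer about -9°. The pivot is at crop (547,405), the knob at (624,496), and the cheek bends near (71,122) and (510,163). I'll fit the poses and check them with an overlay.

```bash
cat >> h.py <<'E'
from scipy.optimize import least_squares
def fitpts(obs,x0):  # obs: (cam,uv,local)
    f=lambda p:np.concatenate([proj(n,fr(p,q))-uv for n,uv,q in obs])
    r=least_squares(f,x0,loss="soft_l1");return r.x,r.fun
GL=[(-.0765,.113,.07),(-.0765,-.113,.07),(.0765,.113,.07),(.0765,-.113,.07)]
def spec(p0):
    obs=[];best=[]
    for n in("top","scene"):
        B=[b[0] for b in blobs(get_image(n),(22,120,80),(35,255,255),40)]
        for q in GL:
            e=proj(n,fr(p0,q));d=[np.linalg.norm(b-e) for b in B]
            if d and min(d)<14:obs.append((n,B[int(np.argmin(d))],q))
    return fitpts(obs,p0)+(len(obs),)
E
python3 - <<'E'
from h import *
s=spec((.588,0,-.162));print(s[0].round(4),s[1].round(1),s[2])
cr=lambda u,v:np.array([225+(u+.5)/4-.5,135+(v+.5)/4-.5])
obs=[(cr(72,122),(.05,.1335,.045)),(cr(510,162),(.05,-.1335,.045)),(cr(40,167),(.018,.1475,.045)),(cr(529,214),(.018,-.1475,.045)),(cr(547,405),(-.0975,-.168,.046))]
d,r=fitpts([("top",)+o for o in obs],(.65,0,-.09));print(d.round(4),r.round(1))
k=ray("top",(380.6,258.5),.07)
pv=fr(d,(-.0975,-.168,.042));v=k[:2]-pv[:2];print(k,pv,np.linalg.norm(v),"latch",np.arctan2(v[1],v[0])-d[2]-np.pi/2)
im=get_image("top");c=im[130:280,220:400];c=cv2.resize(c,None,fx=4,fy=4,interpolation=cv2.INTER_CUBIC)
sim=get_image("scene");c2=cv2.resize(sim[160:330,130:360],None,fx=3,fy=3,interpolation=cv2.INTER_CUBIC)
L=[(d,[(.018,y*.1475,.045),(.05,y*.1335,.045),(.095,y*.1335,.045)]) for y in(1,-1)]
L+=[(d,[(.0875,y-.012,.034),(.0875,y+.012,.034)]) for y in(.095,-.095)]
L+=[(d,[(-.0975,-.168,.042),(-.0975,-.102,.042)])]
L+=[(s[0],[(x,y,.07) for x,y in((-.0875,-.13),(-.0875,.13),(.0875,.13),(.0875,-.13),(-.0875,-.13))])]
for n,img,o,f in(("top",c,(220,130),4),("scene",c2,(130,160),3)):
    for p,l in L:
        P=np.array([(proj(n,fr(p,q))-o+.5)*f-.5 for q in l]).round().astype(np.int32)
        cv2.polylines(img,[P],False,(0,255,255),1)
    cv2.imwrite(f"pics/ov_{n}.png",img[:,:,::-1])
E
```

```text
[ 0.5879 -0.0007 -0.1631] [-0.3 -0.4  0.8 -0.   0.1 -1.5  0.6 -1.3  0.2 -1.3 -0.2 -1.1  0.5 -0.7
 -0.2 -0.3] 8
[ 0.6584 -0.0047 -0.0962] [-1.2 -0.9  0.1 -0.4 -0.5  0.1  0.3  0.1  1.2  1.1]
[ 0.49349778 -0.19778124  0.07      ] [ 0.54521458 -0.1625807   0.042     ] 0.06255961666063044 latch -4.018529159179203
```

View pics/ov_top.png

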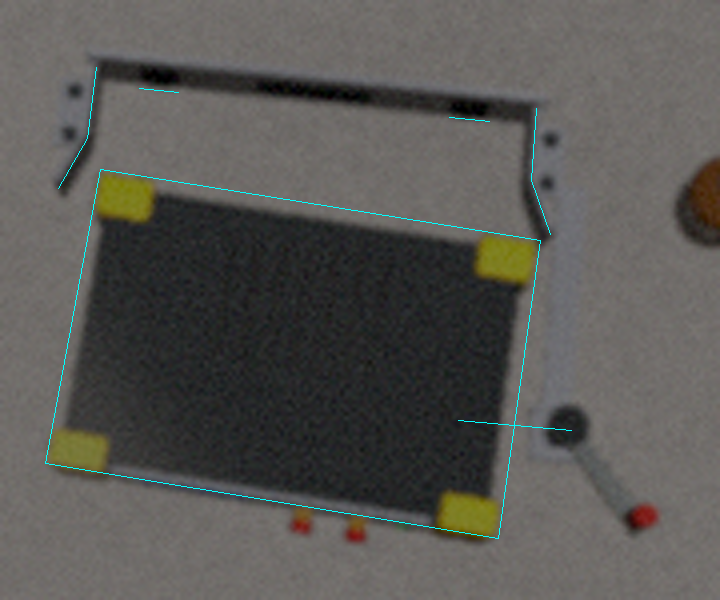

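View pics/ov_scene.png

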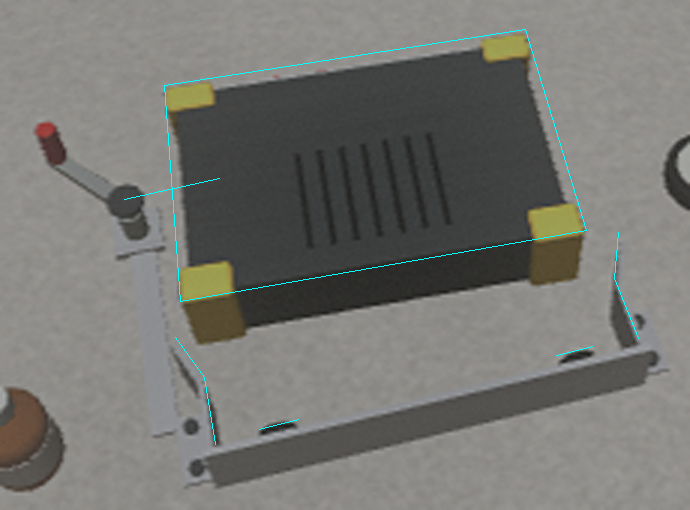

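The overlay agrees to about 2 mm. The spectrometer is at (0.588, -0.001, yaw -0.163) and the dock at (0.659, -0.005, yaw -0.096). The relative yaw is about -0.066 rad, the rear corners are at x of about 0.015 in the dock, and the latch is at about 2.26 rad. I'll push the right guard first. For that I shut the fingers, line the tool up with the dock and lean the tip slightly forward.

```bash
cat >> h.py <<'E'
from scipy.spatial.transform import Rotation as Ro
D=np.array([.659,-.005,-.096])
def to(x,y,z):  # target in dock frame (m) -> tool shift cm
    o=manip.get_obs();R=Ro.from_quat(o["tool_rot"])
    print("shift cm",(R.inv().apply(fr(D,(x,y,z))-o["tcp_pos"])*100).round(2))
def dk(X,d=None):
    d=D if d is None else d;c,s=np.cos(d[2]),np.sin(d[2]);v=np.asarray(X)[:2]-d[:2];return np.array([c*v[0]+s*v[1],-s*v[0]+c*v[1]])
def rep(p0=None):
    o=manip.get_obs();R=Ro.from_quat(o["tool_rot"]).as_matrix()
    print("t",o["t"],"tcp dock",dk(o["tcp_pos"]).round(4),"z",o["tcp_pos"][2].round(4),"F",o["wrist_force"].round(1),"xt",R[:,0].round(3),"zt",R[:,2].round(3))
    if p0 is not None:
        s,f,n=spec(p0);print("spec",s.round(4),"n",n,"rms",f.std().round(2),"rel yaw",(s[2]-D[2]).round(3),"GL",dk(fr(s,(-.0875,.113,0))).round(4),"GR",dk(fr(s,(-.0875,-.113,0))).round(4),"RL",dk(fr(s,(.0875,.11,0))).round(4),"RR",dk(fr(s,(.0875,-.11,0))).round(4))
E
python3 -m inch '[[[0,0,0,0,0,-0.0925],[0,0,0,0,0,-0.0925],[0,0,0,0,-0.1,0],[0,0,0,0,0,0],[0,0,0,0,0,0]]]' 0 20
python3 -c "
from h import *
rep((.588,0,-.163)); to(-.235,-.12,.12)"
```

```text
t: 0.9
tcp_pos: [0.1588, 0.5526, 0.214]
tool_rot: [0.047, 0.998, -0.002, 0.049]
wrist_force: [0.3, 0.5, -0.1]
gripper_width: 0.0543
grasp_force: 0.0
t 0.9 tcp dock [-0.5514  0.507 ] z 0.214 F [ 0.3  0.5 -0.1] xt [-0.991  0.094 -0.098] zt [ 0.098 -0.009 -0.995]
spec [ 0.5879 -0.0006 -0.1634] n 8 rms 0.69 rel yaw -0.067 GL [-0.1509  0.1162] GR [-0.1661 -0.1093] RL [0.0235 0.1014] RR [ 0.0087 -0.1181]
shift cm [-30.47 -62.71  12.47]
```

```bash
for_=1
python3 -m inch '[[[-1.9,-3.9,0.4,0,0,0],[-1.9,-3.9,0.4,0,0,0],[-1.9,-3.9,0.4,0,0,0],[-1.9,-3.9,0.4,0,0,0],[-1.9,-3.9,0.4,0,0,0]]]' >/dev/null
python3 -m inch '[[[-1.9,-3.9,0.5,0,0,0],[-1.9,-3.9,0.5,0,0,0],[-1.9,-3.9,0.5,0,0,0],[-1.9,-3.9,0.5,0,0,0],[-1.9,-3.9,0.5,0,0,0]]]' >/dev/null
python3 -m inch '[[[-1.9,-3.9,0.5,0,0,0],[-1.9,-3.9,0.5,0,0,0],[-1.9,-3.9,0.5,0,0,0],[-1.9,-3.9,0.5,0,0,0],[-1.9,-3.9,0.5,0,0,0]]]' >/dev/null
python3 -m inch '[[[0,0,0,0,0,0],[0,0,0,0,0,0]]]'
python3 -c "
from h import *
rep(); to(-.215,-.113,.033)"
```

```text
t: 2.7
tcp_pos: [0.3924, -0.0586, 0.1726]
tool_rot: [0.05, 0.998, -0.002, 0.049]
wrist_force: [-0.5, 0.4, 0.2]
gripper_width: 0.0002
grasp_force: 0.0
t 2.7 tcp dock [-0.2602 -0.0789] z 0.1726 F [-0.5  0.4  0.2] xt [-0.99   0.099 -0.099] zt [ 0.099 -0.009 -0.995]
shift cm [-3.13 -3.41 14.34]
```

```bash
python3 -m inch '[[[-0.8,-0.85,3.6,0,0,0],[-0.8,-0.85,3.6,0,0,0],[-0.8,-0.85,3.6,0,0,0],[-0.75,-0.85,3.5,0,0,0],[0,0,0,0,0,0]]]' >/dev/null
python3 -m inch '[[[-0.5,0,0.05,0,0,0],[-0.5,0,0.05,0,0,0],[-0.5,0,0.05,0,0,0],[-0.5,0,0.05,0,0,0],[0,0,0,0,0,0]]]' >/dev/null
python3 -m inch '[[[-0.4,0,0.04,0,0,0],[-0.3,0,0.03,0,0,0],[-0.3,0,0.03,0,0,0],[-0.2,0,0.02,0,0,0],[0,0,0,0,0,0]]]'
python3 -c "
from h import *
rep((.588,0,-.163))"
```

```text
t: 4.2
tcp_pos: [0.4657, -0.0987, 0.0332]
tool_rot: [0.048, 0.998, -0.002, 0.049]
wrist_force: [-2.7, 0.8, 1.5]
gripper_width: 0.0002
grasp_force: 1.5
t 4.2 tcp dock [-0.1834 -0.1118] z 0.0332 F [-2.7  0.8  1.5] xt [-0.991  0.095 -0.097] zt [ 0.097 -0.009 -0.995]
spec [ 0.5878 -0.0009 -0.1614] n 7 rms 0.7 rel yaw -0.065 GL [-0.1511  0.1157] GR [-0.1659 -0.1098] RL [0.0233 0.1013] RR [ 0.0089 -0.1182]
```

In contact where I predicted. Now I push the right corner about 28 mm.

```bash
python3 -m inch '[[[-0.25,-0.06,0.025,0,0,0],[-0.25,-0.06,0.025,0,0,0],[-0.25,-0.06,0.025,0,0,0],[-0.25,-0.06,0.025,0,0,0],[-0.25,-0.06,0.025,0,0,0]]]' | grep -E "force|pos"
python3 -m inch '[[[-0.25,-0.06,0.025,0,0,0],[-0.25,-0.06,0.025,0,0,0],[-0.25,-0.06,0.025,0,0,0],[-0.25,-0.06,0.025,0,0,0],[0,0,0,0,0,0]]]'| grep -E "force|pos"
python3 -c "
from h import *
rep((.595,0,-.11))"
```

```text
tcp_pos: [0.4728, -0.1019, 0.0325]
wrist_force: [-14.3, -0.0, 10.6]
grasp_force: 7.2
tcp_pos: [0.4836, -0.1059, 0.0324]
wrist_force: [-11.4, -1.5, 6.3]
grasp_force: 5.9
t 5.3 tcp dock [-0.1649 -0.1172] z 0.0324 F [-11.4  -1.5   6.3] xt [-0.992  0.095 -0.089] zt [ 0.089 -0.008 -0.996]
spec [ 0.5977 -0.001  -0.092 ] n 7 rms 0.7 rel yaw 0.004 GL [-0.1494  0.1107] GR [-0.1485 -0.1153] RL [0.0256 0.1084] RR [ 0.0265 -0.1116]
```

```bash
python3 -m inch '[[[-0.25,-0.06,0.01,0,0,0],[-0.25,-0.06,0.01,0,0,0],[-0.25,-0.06,0.015,0,0,0],[-0.25,-0.06,0.015,0,0,0],[-0.25,-0.06,0.02,0,0,0]]]' | grep -E "force|pos"
python3 -m inch '[[[1,0,-0.1,0,0,0],[1,0,-0.1,0,0,0],[1,0,-0.1,0,0,0],[0,0,0,0,0,0],[0,0,0,0,0,0]]]'| grep -E "force|pos"
python3 -c "
from h import *
rep((.602,0,-.04));to(-.2,.115,.12)"
```

```text
tcp_pos: [0.4961, -0.1099, 0.0326]
wrist_force: [-9.1, -1.0, 2.5]
grasp_force: 4.9
tcp_pos: [0.4714, -0.1078, 0.0346]
wrist_force: [0.3, -0.0, 0.3]
grasp_force: 0.0
t 6.4 tcp dock [-0.1769 -0.1204] z 0.0346 F [ 0.3 -0.   0.3] xt [-0.99   0.095 -0.102] zt [ 0.101 -0.01  -0.995]
spec [ 6.057e-01 -2.000e-04 -3.900e-02] n 8 rms 0.77 rel yaw 0.057 GL [-0.1473  0.1075] GR [-0.1344 -0.1181] RL [0.0276 0.1145] RR [ 0.0401 -0.1052]
shift cm [ 1.46 23.54 -8.75]
```

```bash
python3 -m inch '[[[2.3,0.5,0,0,0,0],[0,4.5,0,0,0,0],[0,4.5,0,0,0,0],[0,4.5,0,0,0,0],[0,4.5,0,0,0,0]]]' >/dev/null
python3 -m inch '[[[0,4.4,0,0,0,0],[0,0.3,0,0,0,0],[-1.4,0,0,0,0,0],[-1.2,0,0.2,0,0,0],[0,0,0,0,0,0]]]'| grep -E "force|pos"
python3 -c "
from h import *
rep();to(-.163,.112,.034)"
```

```text
tcp_pos: [0.4991, 0.1217, 0.0327]
wrist_force: [-0.1, -0.0, 0.4]
grasp_force: 0.0
t 7.5 tcp dock [-0.1713  0.1108] z 0.0327 F [-0.1 -0.   0.4] xt [-0.99   0.098 -0.102] zt [ 0.102 -0.009 -0.995]
shift cm [-0.84  0.13 -0.04]
```

```bash
python3 -m inch '[[[-0.4,0.1,0.04,0,0,0],[-0.4,0.05,0.04,0,0,0],[-0.25,0.06,0.02,0,0,0],[-0.25,0.06,0.02,0,0,0],[-0.25,0.06,0.02,0,0,0]]]' | grep -E "force|pos"
python3 -m inch '[[[-0.25,0.06,0.02,0,0,0],[-0.25,0.06,0.02,0,0,0],[-0.25,0.06,0.02,0,0,0],[-0.25,0.06,0.02,0,0,0],[-0.25,0.06,0.02,0,0,0]]]' | grep -E "force|pos"
python3 -m inch '[[[-0.25,0.06,0.02,0,0,0],[-0.25,0.06,0.02,0,0,0],[0,0,0,0,0,0]]]'| grep -E "force|pos"
python3 -c "
from h import *
rep((.615,0,-.12))"
```

```text
tcp_pos: [0.5072, 0.1234, 0.0317]
wrist_force: [-12.5, -1.6, 8.0]
grasp_force: 6.4
tcp_pos: [0.5192, 0.1262, 0.0316]
wrist_force: [-11.3, 2.2, 4.0]
grasp_force: 5.6
tcp_pos: [0.5252, 0.1271, 0.0316]
wrist_force: [-9.3, 3.2, 3.4]
grasp_force: 4.5
t 8.8 tcp dock [-0.1458  0.1187] z 0.0316 F [-9.3  3.2  3.4] xt [-0.991  0.096 -0.09 ] zt [ 0.089 -0.01  -0.996]
spec [ 0.6151 -0.0013 -0.1175] n 7 rms 0.81 rel yaw -0.022 GL [-0.1291  0.1143] GR [-0.134  -0.1117] RL [0.0458 0.1075] RR [ 0.041  -0.1124]
```

```bash
python3 -m inch '[[[2.5,0,-0.3,0,0,0],[2.5,0,-0.25,0,0,0],[0,-4.6,0,0,0,0],[0,-4.6,0,0,0,0],[0,-4.6,0,0,0,0]]]' >/dev/null
python3 -m inch '[[[0,-4.6,0,0,0,0],[0,-4.6,0,0,0,0],[-1.4,-0.4,0.1,0,0,0],[-1.4,0,0.2,0,0,0],[0,0,0,0,0,0]]]'| grep -E "force|pos"
python3 -c "
from h import *
rep();to(-.15,-.114,.034)"
```

```text
tcp_pos: [0.4878, -0.1047, 0.0337]
wrist_force: [-0.5, 0.5, 0.4]
grasp_force: 0.0
t 9.9 tcp dock [-0.1609 -0.1157] z 0.0337 F [-0.5  0.5  0.4] xt [-0.99   0.096 -0.103] zt [ 0.103 -0.01  -0.995]
shift cm [-1.09  0.17  0.08]
```

```bash
python3 -m inch '[[[-0.5,0,0.05,0,0,0],[-0.5,0,0.05,0,0,0],[-0.25,-0.03,0.02,0,0,0],[-0.25,-0.04,0.02,0,0,0],[-0.25,-0.04,0.02,0,0,0]]]' | grep -E "force|pos"
python3 -m inch '[[[-0.25,-0.04,0.02,0,0,0],[-0.25,-0.04,0.02,0,0,0],[-0.25,-0.04,0.02,0,0,0],[-0.2,-0.04,0.02,0,0,0],[0,0,0,0,0,0]]]' | grep -E "force|pos"
python3 -c "
from h import *
rep((.622,0,-.07))"
```

```text
tcp_pos: [0.4987, -0.105, 0.0325]
wrist_force: [-11.1, 2.8, 8.9]
grasp_force: 5.7
tcp_pos: [0.5061, -0.1079, 0.0322]
wrist_force: [-11.4, -1.0, 6.2]
grasp_force: 5.8
t 10.9 tcp dock [-0.1423 -0.1171] z 0.0322 F [-11.4  -1.    6.2] xt [-0.992  0.094 -0.087] zt [ 0.087 -0.007 -0.996]
spec [ 0.6191 -0.0019 -0.0821] n 7 rms 0.72 rel yaw 0.014 GL [-0.129  0.111] GR [-0.1259 -0.115 ] RL [0.046  0.1104] RR [ 0.049  -0.1095]
```

```bash
python3 -m inch '[[[-0.25,-0.05,0.01,0,0,0],[-0.25,-0.05,0.01,0,0,0],[0,0,0,0,0,0],[2,0,-0.2,0,0,0],[2.5,0,-0.2,0,0,0]]]' | grep -E "force|pos"
python3 -m inch '[[[1.0,4.6,0,0,0,0],[0,4.6,0,0,0,0],[0,4.6,0,0,0,0],[0,4.6,0,0,0,0],[0,4.6,0,0,0,0]]]' >/dev/null
python3 -m inch '[[[-1.5,0.3,0.1,0,0,0],[-1.5,0,0.2,0,0,0],[0,0,0,0,0,0]]]'| grep -E "force|pos"
python3 -c "
from h import *
rep((.622,0,-.065));to(-.145,.114,.034)"
```

```text
tcp_pos: [0.4728, -0.1061, 0.0334]
wrist_force: [-0.3, 0.2, -0.6]
grasp_force: 0.0
tcp_pos: [0.5167, 0.125, 0.0327]
wrist_force: [0.9, -0.5, 0.4]
grasp_force: 0.0
t 12.3 tcp dock [-0.1541  0.1158] z 0.0327 F [ 0.9 -0.5  0.4] xt [-0.99   0.094 -0.103] zt [ 0.102 -0.009 -0.995]
spec [ 0.6226 -0.0012 -0.0626] n 7 rms 0.85 rel yaw 0.033 GL [-0.1278  0.1103] GR [-0.1203 -0.1156] RL [0.0472 0.1131] RR [ 0.0545 -0.1067]
shift cm [-1.19 -0.04 -0.07]
```

```bash
python3 -m inch '[[[-0.5,0,0.03,0,0,0],[-0.5,0,0.03,0,0,0],[-0.25,0.03,0.015,0,0,0],[-0.25,0.04,0.02,0,0,0],[-0.25,0.04,0.02,0,0,0]]]' | grep -E "force|pos"
python3 -m inch '[[[-0.25,0.04,0.02,0,0,0],[-0.25,0.04,0.02,0,0,0],[-0.25,0.04,0.02,0,0,0],[-0.25,0.04,0.02,0,0,0],[0,0,0,0,0,0]]]' | grep -E "force|pos"
python3 -c "
from h import *
rep((.629,0,-.12))"
```

```text
tcp_pos: [0.5268, 0.1226, 0.0322]
wrist_force: [-14.2, 1.4, 12.5]
grasp_force: 7.6
tcp_pos: [0.5372, 0.124, 0.0322]
wrist_force: [-11.3, 3.7, 5.9]
grasp_force: 5.5
t 13.4 tcp dock [-0.1336  0.1168] z 0.0322 F [-11.3   3.7   5.9] xt [-0.991  0.097 -0.089] zt [ 0.089 -0.01  -0.996]
spec [ 0.6284 -0.0024 -0.104 ] n 7 rms 0.87 rel yaw -0.008 GL [-0.1173  0.1133] GR [-0.1191 -0.1127] RL [0.0577 0.1089] RR [ 0.0559 -0.1111]
```

```bash
python3 -m inch '[[[-0.25,0.05,0.01,0,0,0],[-0.25,0.05,0.01,0,0,0],[0,0,0,0,0,0],[2.5,0,-0.25,0,0,0],[2.5,0,-0.25,0,0,0]]]' | grep -E "force|pos"
python3 -m inch '[[[1.0,-4.6,0,0,0,0],[0,-4.6,0,0,0,0],[0,-4.6,0,0,0,0],[0,-4.6,0,0,0,0],[0,-4.6,0,0,0,0]]]' >/dev/null
python3 -m inch '[[[-1.7,-0.3,0.1,0,0,0],[-1.7,0,0.3,0,0,0],[0,0,0,0,0,0]]]'| grep -E "force|pos"
python3 -c "
from h import *
rep((.631,0,-.12));to(-.135,-.114,.034)"
```

```text
tcp_pos: [0.4974, 0.1293, 0.0334]
wrist_force: [-1.0, 0.1, -0.5]
grasp_force: 0.0
tcp_pos: [0.5018, -0.1063, 0.0323]
wrist_force: [-0.4, -0.1, 0.7]
grasp_force: 0.0
t 14.8 tcp dock [-0.1468 -0.1159] z 0.0323 F [-0.4 -0.1  0.7] xt [-0.99   0.097 -0.104] zt [ 0.103 -0.011 -0.995]
spec [ 0.6313 -0.0036 -0.1196] n 7 rms 0.72 rel yaw -0.024 GL [-0.1126  0.1138] GR [-0.1179 -0.1122] RL [0.0623 0.1067] RR [ 0.0571 -0.1133]
shift cm [-1.52  0.08 -0.09]
```

```bash
python3 -m inch '[[[-0.5,0,0.02,0,0,0],[-0.5,0,0.02,0,0,0],[-0.25,-0.03,0.015,0,0,0],[-0.25,-0.04,0.02,0,0,0],[-0.25,-0.04,0.02,0,0,0]]]' | grep -E "force|pos"
python3 -m inch '[[[-0.25,-0.04,0.02,0,0,0],[-0.25,-0.04,0.02,0,0,0],[-0.25,-0.04,0.02,0,0,0],[-0.25,-0.04,0.02,0,0,0],[0,0,0,0,0,0]]]' | grep -E "force|pos"
python3 -c "
from h import *
rep((.637,0,-.08))"
```

```text
tcp_pos: [0.5139, -0.1068, 0.0321]
wrist_force: [-8.0, 1.3, 5.4]
grasp_force: 4.2
tcp_pos: [0.5205, -0.1095, 0.0316]
wrist_force: [-11.6, 0.3, 6.7]
grasp_force: 5.6
t 15.9 tcp dock [-0.1278 -0.1173] z 0.0316 F [-11.6   0.3   6.7] xt [-0.992  0.094 -0.087] zt [ 0.087 -0.008 -0.996]
spec [ 0.6348 -0.0039 -0.0919] n 7 rms 0.75 rel yaw 0.004 GL [-0.1122  0.1114] GR [-0.1113 -0.1146] RL [0.0628 0.1092] RR [ 0.0637 -0.1108]
```

```bash
python3 -m inch '[[[-0.25,-0.05,0.01,0,0,0],[-0.25,-0.05,0.01,0,0,0],[0,0,0,0,0,0],[2.5,0,-0.25,0,0,0],[2.5,0,-0.25,0,0,0]]]' | grep -E "force|pos"
python3 -m inch '[[[1.0,4.6,0,0,0,0],[0,4.6,0,0,0,0],[0,4.6,0,0,0,0],[0,4.6,0,0,0,0],[0,4.6,0,0,0,0]]]' >/dev/null
python3 -m inch '[[[-2.2,0.3,0.15,0,0,0],[-1.8,0,0.25,0,0,0],[0,0,0,0,0,0]]]'| grep -E "force|pos"
python3 -c "
from h import *
rep((.638,-.003,-.07));to(-.128,.114,.034)"
```

```text
tcp_pos: [0.4811, -0.107, 0.033]
wrist_force: [-0.3, 0.3, -0.9]
grasp_force: 0.0
tcp_pos: [0.5363, 0.123, 0.0325]
wrist_force: [-0.3, -0.7, 0.1]
grasp_force: 0.0
t 17.3 tcp dock [-0.1344  0.1157] z 0.0325 F [-0.3 -0.7  0.1] xt [-0.99   0.095 -0.103] zt [ 0.103 -0.009 -0.995]
spec [ 0.6381 -0.0032 -0.0768] n 7 rms 0.84 rel yaw 0.019 GL [-0.1106  0.1111] GR [-0.1063 -0.1149] RL [0.0644 0.1115] RR [ 0.0686 -0.1085]
shift cm [-0.99 -0.02 -0.12]
```

```bash
python3 -m inch '[[[-0.4,0,0.02,0,0,0],[-0.3,0,0.02,0,0,0],[-0.25,0.03,0.015,0,0,0],[-0.25,0.04,0.02,0,0,0],[-0.25,0.04,0.02,0,0,0]]]' | grep -E "force|pos"
python3 -m inch '[[[-0.25,0.04,0.02,0,0,0],[-0.25,0.04,0.02,0,0,0],[-0.25,0.04,0.02,0,0,0],[-0.25,0.04,0.02,0,0,0],[0,0,0,0,0,0]]]' | grep -E "force|pos"
python3 -c "
from h import *
rep((.643,-.003,-.11))"
```

```text
tcp_pos: [0.5435, 0.1211, 0.032]
wrist_force: [-12.4, 1.0, 9.5]
grasp_force: 6.7
tcp_pos: [0.5531, 0.1226, 0.032]
wrist_force: [-10.8, 3.6, 6.6]
grasp_force: 5.6
t 18.4 tcp dock [-0.1176  0.1169] z 0.032 F [-10.8   3.6   6.6] xt [-0.991  0.097 -0.089] zt [ 0.089 -0.01  -0.996]
spec [ 0.6432 -0.0042 -0.1132] n 7 rms 0.84 rel yaw -0.017 GL [-0.1013  0.1138] GR [-0.1052 -0.1122] RL [0.0736 0.1078] RR [ 0.0698 -0.1122]
```

```bash
python3 -m inch '[[[-0.25,0.03,0.01,0,0,0],[-0.1,0.02,0.01,0,0,0],[0,0,0,0,0,0],[2.5,0,-0.25,0,0,0],[2.5,0,-0.25,0,0,0]]]' | grep -E "force|pos"
python3 -m inch '[[[1.0,-4.6,0,0,0,0],[0,-4.6,0,0,0,0],[0,-4.6,0,0,0,0],[0,-4.6,0,0,0,0],[0,-4.6,0,0,0,0]]]' >/dev/null
python3 -m inch '[[[-1.7,-0.3,0.1,0,0,0],[-1.7,0,0.3,0,0,0],[0,0,0,0,0,0]]]'| grep -E "force|pos"
python3 -c "
from h import *
rep((.645,-.004,-.12));to(-.121,-.114,.034)"
```

```text
tcp_pos: [0.5117, 0.1275, 0.033]
wrist_force: [-0.6, 0.0, 0.5]
grasp_force: 0.0
tcp_pos: [0.5162, -0.1081, 0.0319]
wrist_force: [-0.3, 0.5, 0.8]
grasp_force: 0.0
t 19.8 tcp dock [-0.1323 -0.1163] z 0.0319 F [-0.3  0.5  0.8] xt [-0.99   0.096 -0.103] zt [ 0.103 -0.01  -0.995]
spec [ 0.6449 -0.0052 -0.119 ] n 7 rms 0.78 rel yaw -0.023 GL [-0.099   0.1135] GR [-0.1041 -0.1125] RL [0.0759 0.1065] RR [ 0.0709 -0.1135]
shift cm [-1.47  0.12 -0.14]
```

```bash
python3 -m inch '[[[-0.5,0.03,0.0,0,0,0],[-0.4,0.03,0.0,0,0,0],[-0.25,-0.02,0.015,0,0,0],[-0.25,-0.03,0.02,0,0,0],[-0.25,-0.03,0.02,0,0,0]]]' | grep -E "force|pos"
python3 -m inch '[[[-0.25,-0.03,0.02,0,0,0],[-0.25,-0.03,0.02,0,0,0],[-0.25,-0.03,0.02,0,0,0],[-0.25,-0.03,0.02,0,0,0],[0,0,0,0,0,0]]]' | grep -E "force|pos"
python3 -m inch '[[[-0.25,-0.03,0.01,0,0,0],[0,0,0,0,0,0]]]' | grep -E "force|pos"
python3 -c "
from h import *
rep((.65,-.004,-.08))"
```

```text
tcp_pos: [0.5276, -0.1078, 0.032]
wrist_force: [-8.3, 1.3, 5.9]
grasp_force: 4.2
tcp_pos: [0.534, -0.1102, 0.0315]
wrist_force: [-12.3, -0.9, 6.5]
grasp_force: 6.0
tcp_pos: [0.5364, -0.1108, 0.0316]
wrist_force: [-11.9, -2.1, 5.7]
grasp_force: 5.9
t 21.1 tcp dock [-0.1119 -0.1171] z 0.0316 F [-11.9  -2.1   5.7] xt [-0.992  0.094 -0.087] zt [ 0.087 -0.008 -0.996]
spec [ 0.6497 -0.0052 -0.0851] n 7 rms 0.72 rel yaw 0.011 GL [-0.098  0.111] GR [-0.0955 -0.115 ] RL [0.0771 0.1099] RR [ 0.0795 -0.1101]
```

```bash
python3 -m inch '[[[-0.25,-0.03,0.01,0,0,0],[0,0,0,0,0,0],[2.5,0,-0.25,0,0,0],[2.5,0,-0.25,0,0,0],[1.0,4.6,0,0,0,0]]]' >/dev/null
python3 -m inch '[[[0,4.6,0,0,0,0],[0,4.6,0,0,0,0],[0,4.6,0,0,0,0],[0,4.6,0,0,0,0],[-2.2,0.3,0.15,0,0,0]]]' >/dev/null
python3 -m inch '[[[-1.8,0,0.25,0,0,0],[0,0,0,0,0,0]]]'| grep -E "force|pos"
python3 -c "
from h import *
rep((.65,-.004,-.08));to(-.114,.114,.034)"
```

```text
tcp_pos: [0.5499, 0.1229, 0.0323]
wrist_force: [0.4, 0.8, -0.2]
grasp_force: 0.0
t 22.4 tcp dock [-0.1209  0.1169] z 0.0323 F [ 0.4  0.8 -0.2] xt [-0.99   0.095 -0.103] zt [ 0.103 -0.009 -0.995]
spec [ 0.6517 -0.0044 -0.0799] n 7 rms 0.75 rel yaw 0.016 GL [-0.0966  0.1115] GR [-0.093  -0.1145] RL [0.0784 0.1113] RR [ 0.0819 -0.1087]
shift cm [-1.03 -0.14 -0.13]
```

```bash
python3 -m inch '[[[-0.4,-0.03,0.0,0,0,0],[-0.3,-0.03,0.0,0,0,0],[-0.25,0.03,0.015,0,0,0],[-0.25,0.03,0.02,0,0,0],[-0.25,0.03,0.02,0,0,0]]]' | grep -E "force|pos"
python3 -m inch '[[[-0.25,0.03,0.02,0,0,0],[-0.25,0.03,0.02,0,0,0],[-0.2,0.03,0.02,0,0,0],[0,0,0,0,0,0]]]' | grep -E "force|pos"
python3 -c "
from h import *
rep((.655,-.005,-.1))"
```

```text
tcp_pos: [0.5573, 0.1204, 0.0324]
wrist_force: [-12.3, 1.3, 9.9]
grasp_force: 6.5
tcp_pos: [0.5632, 0.1213, 0.0322]
wrist_force: [-12.4, 3.4, 7.2]
grasp_force: 6.2
t 23.4 tcp dock [-0.1074  0.1166] z 0.0322 F [-12.4   3.4   7.2] xt [-0.991  0.096 -0.088] zt [ 0.088 -0.01  -0.996]
spec [ 0.6547 -0.0051 -0.1025] n 7 rms 0.79 rel yaw -0.007 GL [-0.091   0.1131] GR [-0.0925 -0.1129] RL [0.084  0.1089] RR [ 0.0825 -0.1111]
```

```bash
python3 -m inch '[[[-0.2,0.02,0.01,0,0,0],[-0.2,0.02,0.01,0,0,0],[0,0,0,0,0,0]]]' | grep -E "force|pos"
python3 -c "
from h import *
rep((.655,-.005,-.1))"
```

```text
tcp_pos: [0.5676, 0.1216, 0.0323]
wrist_force: [-10.7, 3.1, 6.4]
grasp_force: 5.6
t 23.8 tcp dock [-0.1031  0.1173] z 0.0323 F [-10.7   3.1   6.4] xt [-0.991  0.097 -0.089] zt [ 0.089 -0.009 -0.996]
spec [ 0.6572 -0.0058 -0.118 ] n 7 rms 0.78 rel yaw -0.022 GL [-0.0867  0.1139] GR [-0.0917 -0.1121] RL [0.0882 0.107 ] RR [ 0.0833 -0.1129]
```

```bash
python3 -m inch '[[[2.5,0,-0.25,0,0,0],[2.5,0,-0.25,0,0,0],[1.0,-4.6,0,0,0,0],[0,-4.6,0,0,0,0],[0,-4.6,0,0,0,0]]]' >/dev/null
python3 -m inch '[[[0,-4.6,0,0,0,0],[0,-4.6,0,0,0,0],[-2.2,-0.2,0.2,0,0,0],[-2.2,0,0.3,0,0,0],[0,0,0,0,0,0]]]'| grep -E "force|pos"
python3 -c "
from h import *
rep();to(-.1085,-.113,.034)"
```

```text
tcp_pos: [0.5375, -0.1096, 0.032]
wrist_force: [-0.7, 0.3, -0.7]
grasp_force: 0.0
t 24.9 tcp dock [-0.1109 -0.1158] z 0.032 F [-0.7  0.3 -0.7] xt [-0.99   0.096 -0.103] zt [ 0.103 -0.01  -0.995]
shift cm [-0.26  0.28 -0.18]
```

```bash
python3 -m inch '[[[-0.2,0.02,0.0,0,0,0],[-0.2,0.02,0.0,0,0,0],[-0.2,0,0.01,0,0,0],[-0.2,-0.02,0.015,0,0,0],[0,0,0,0,0,0]]]' | grep -E "force|pos"
python3 -m inch '[[[-0.2,-0.02,0.015,0,0,0],[-0.2,-0.02,0.015,0,0,0],[0,0,0,0,0,0]]]' | grep -E "force|pos"
python3 -c "
from h import *
rep((.658,-.005,-.1))"
```

```text
tcp_pos: [0.5404, -0.108, 0.0319]
wrist_force: [-4.8, 1.0, 3.7]
grasp_force: 2.6
tcp_pos: [0.5409, -0.1081, 0.0314]
wrist_force: [-12.0, 2.3, 8.0]
grasp_force: 6.0
t 25.7 tcp dock [-0.1077 -0.114 ] z 0.0314 F [-12.    2.3   8. ] xt [-0.992  0.095 -0.088] zt [ 0.087 -0.007 -0.996]
spec [ 0.6571 -0.0062 -0.1135] n 7 rms 0.69 rel yaw -0.018 GL [-0.0873  0.1131] GR [-0.0913 -0.1128] RL [0.0876 0.1071] RR [ 0.0838 -0.1129]
```

```bash
python3 -m inch '[[[-0.2,-0.02,0.01,0,0,0],[-0.2,-0.02,0.01,0,0,0],[0,0,0,0,0,0]]]' | grep -E "force|pos"
python3 -m inch '[[[-0.15,-0.02,0.01,0,0,0],[-0.15,-0.02,0.01,0,0,0],[0,0,0,0,0,0]]]' | grep -E "force|pos"
python3 -c "
from h import *
rep((.658,-.005,-.1))"
```

```text
tcp_pos: [0.5447, -0.1095, 0.0314]
wrist_force: [-10.7, -1.0, 5.7]
grasp_force: 5.8
tcp_pos: [0.5472, -0.1103, 0.0314]
wrist_force: [-12.4, -0.9, 6.6]
grasp_force: 6.1
t 26.4 tcp dock [-0.1012 -0.1155] z 0.0314 F [-12.4  -0.9   6.6] xt [-0.992  0.094 -0.087] zt [ 0.086 -0.008 -0.996]
spec [ 0.6608 -0.0063 -0.0901] n 7 rms 0.69 rel yaw 0.006 GL [-0.0862  0.1114] GR [-0.0849 -0.1146] RL [0.0888 0.1094] RR [ 0.0901 -0.1106]
```

```bash
python3 -m inch '[[[-0.15,0,0,0,0,0],[-0.15,0,0,0,0,0],[0,0,0,0,0,0]]]' | grep -E "force|pos"
python3 -m inch '[[[-0.1,0,0,0,0,0],[-0.1,0,0,0,0,0],[0,0,0,0,0,0]]]' | grep -E "force|pos"
python3 -c "
from h import *
rep((.66,-.005,-.09))"
```

```text
tcp_pos: [0.5476, -0.1104, 0.0313]
wrist_force: [-17.5, -2.4, 11.6]
grasp_force: 8.8
tcp_pos: [0.5479, -0.1104, 0.0313]
wrist_force: [-21.4, -1.5, 13.3]
grasp_force: 10.6
t 27.1 tcp dock [-0.1005 -0.1156] z 0.0313 F [-21.4  -1.5  13.3] xt [-0.993  0.094 -0.078] zt [ 0.078 -0.007 -0.997]
spec [ 0.6609 -0.0063 -0.0892] n 7 rms 0.71 rel yaw 0.007 GL [-0.0863  0.1113] GR [-0.0848 -0.1147] RL [0.0887 0.1095] RR [ 0.0902 -0.1105]
```

The right side is on its buffer, with 21 N and no more travel. Now the left.

```bash
python3 -m inch '[[[2.5,0,-0.25,0,0,0],[2.5,0,-0.25,0,0,0],[1.0,4.6,0,0,0,0],[0,4.6,0,0,0,0],[0,4.6,0,0,0,0]]]' >/dev/null
python3 -m inch '[[[0,4.6,0,0,0,0],[0,4.5,0,0,0,0],[-2.2,0,0.1,0,0,0],[-2.2,0,0.2,0,0,0],[0,0,0,0,0,0]]]'| grep -E "force|pos"
python3 -c "
from h import *
rep();to(-.1025,.1145,.034)"
```

```text
tcp_pos: [0.5663, 0.1189, 0.0336]
wrist_force: [-1.1, 0.0, 0.7]
grasp_force: 0.0
t 28.2 tcp dock [-0.1042  0.1145] z 0.0336 F [-1.1  0.   0.7] xt [-0.99   0.095 -0.102] zt [ 0.101 -0.009 -0.995]
shift cm [-0.17  0.   -0.02]
```

```bash
python3 -m inch '[[[-0.2,0,0,0,0,0],[-0.2,0,0,0,0,0],[-0.2,0,0,0,0,0],[0,0,0,0,0,0]]]' | grep -E "force|pos"
python3 -m inch '[[[-0.2,0,0,0,0,0],[-0.2,0,0,0,0,0],[0,0,0,0,0,0]]]' | grep -E "force|pos"
python3 -c "
from h import *
rep((.66,-.005,-.09))"
```

```text
tcp_pos: [0.5683, 0.1171, 0.0338]
wrist_force: [-4.5, 1.2, 2.5]
grasp_force: 2.4
tcp_pos: [0.569, 0.1171, 0.0338]
wrist_force: [-12.6, 3.6, 7.8]
grasp_force: 6.4
t 28.9 tcp dock [-0.1013  0.1129] z 0.0338 F [-12.6   3.6   7.8] xt [-0.991  0.096 -0.089] zt [ 0.089 -0.01  -0.996]
spec [ 0.6613 -0.0059 -0.0984] n 7 rms 0.77 rel yaw -0.002 GL [-0.0849  0.1126] GR [-0.0854 -0.1134] RL [0.0901 0.1092] RR [ 0.0896 -0.1108]
```

```bash
python3 -m inch '[[[-0.15,0,-0.01,0,0,0],[-0.15,0,-0.01,0,0,0],[0,0,0,0,0,0]]]' | grep -E "force|pos"
python3 -m inch '[[[-0.1,0,-0.01,0,0,0],[-0.1,0,-0.01,0,0,0],[0,0,0,0,0,0]]]' | grep -E "force|pos"
python3 -c "
from h import *
rep((.66,-.005,-.09))"
```

```text
tcp_pos: [0.5713, 0.1174, 0.0339]
wrist_force: [-12.7, 6.2, 4.6]
grasp_force: 6.7
tcp_pos: [0.5717, 0.1174, 0.0339]
wrist_force: [-15.4, 7.1, 7.2]
grasp_force: 8.3
t 29.6 tcp dock [-0.0987  0.1135] z 0.0339 F [-15.4   7.1   7.2] xt [-0.992  0.097 -0.085] zt [ 0.084 -0.009 -0.996]
spec [ 0.6624 -0.0062 -0.109 ] n 7 rms 0.83 rel yaw -0.013 GL [-0.0826  0.1133] GR [-0.0855 -0.1127] RL [0.0924 0.108 ] RR [ 0.0895 -0.112 ]
```

```bash
python3 -m inch '[[[-0.15,-0.03,-0.01,0,0,0],[-0.1,0,-0.01,0,0,0],[0,0,0,0,0,0]]]' | grep -E "force|pos"
python3 -m inch '[[[-0.12,0,-0.01,0,0,0],[-0.1,0,-0.01,0,0,0],[0,0,0,0,0,0]]]' | grep -E "force|pos"
python3 -c "
from h import *
rep((.66,-.005,-.1))"
```

```text
tcp_pos: [0.572, 0.1174, 0.0339]
wrist_force: [-20.1, 8.9, 9.9]
grasp_force: 10.5
tcp_pos: [0.5722, 0.1174, 0.034]
wrist_force: [-23.6, 11.4, 11.6]
grasp_force: 12.4
t 30.3 tcp dock [-0.0981  0.1135] z 0.034 F [-23.6  11.4  11.6] xt [-0.992  0.098 -0.076] zt [ 0.076 -0.008 -0.997]
spec [ 0.6624 -0.006  -0.1098] n 7 rms 0.82 rel yaw -0.014 GL [-0.0825  0.1135] GR [-0.0856 -0.1125] RL [0.0925 0.1081] RR [ 0.0895 -0.1119]
```

```bash
sed -i 's/^D=.*/D=np.array([.6625,-.006,-.107])/' h.py
python3 -m inch '[[[2.5,0,-0.25,0,0,0],[2.5,0,-0.25,0,0,0],[1.0,-4.6,0,0,0,0],[0,-4.6,0,0,0,0],[0,-4.6,0,0,0,0]]]' >/dev/null
python3 -m inch '[[[0,-4.6,0,0,0,0],[0,-4.5,0,0,0,0],[-1.5,0,0.1,0,0,0],[-1.5,0,0.1,0,0,0],[0,0,0,0,0,0]]]'| grep -E "force|pos"
python3 -c "
from h import *
rep((.66,-.005,-.1));to(-.104,-.115,.034)
print(ray('top',(361.4,235.9),.046),fr(D,(-.0975,-.168,.042)))"
```

```text
tcp_pos: [0.5345, -0.1107, 0.037]
wrist_force: [-0.9, -0.1, 0.2]
grasp_force: 0.0
t 31.4 tcp dock [-0.1161 -0.1178] z 0.037 F [-0.9 -0.1  0.2] xt [-0.99   0.096 -0.105] zt [ 0.104 -0.011 -0.995]
spec [ 0.6622 -0.0067 -0.1033] n 7 rms 0.72 rel yaw 0.004 GL [-0.0882  0.112 ] GR [-0.0874 -0.114 ] RL [0.0868 0.1096] RR [ 0.0876 -0.1104]
shift cm [-1.48  0.15  0.37]
[ 0.54784825 -0.15979929  0.046     ] [ 0.54761589 -0.1626266   0.042     ]
```

```bash
python3 -m inch '[[[-0.5,0.05,0.1,0,0,0],[-0.5,0.05,0.1,0,0,0],[-0.3,0,0,0,0,0],[-0.2,0,0,0,0,0],[0,0,0,0,0,0]]]' | grep -E "force|pos"
python3 -m inch '[[[-0.15,0,0,0,0,0],[-0.15,0,0,0,0,0],[-0.15,0,0,0,0,0],[0,0,0,0,0,0]]]' | grep -E "force|pos"
python3 -c "
from h import *
rep((.66,-.005,-.1))"
```

```text
tcp_pos: [0.5463, -0.1093, 0.0355]
wrist_force: [-3.2, 1.3, 1.7]
grasp_force: 1.1
tcp_pos: [0.5471, -0.1094, 0.0355]
wrist_force: [-10.1, 1.0, 7.3]
grasp_force: 5.3
t 32.4 tcp dock [-0.1037 -0.1152] z 0.0355 F [-10.1   1.    7.3] xt [-0.991  0.095 -0.09 ] zt [ 0.09  -0.008 -0.996]
spec [ 0.6623 -0.0065 -0.1036] n 7 rms 0.74 rel yaw 0.003 GL [-0.0881  0.1122] GR [-0.0873 -0.1138] RL [0.087  0.1098] RR [ 0.0877 -0.1102]
```

```bash
python3 -m inch '[[[-0.2,0,-0.03,0,0,0],[-0.2,0,-0.03,0,0,0],[0,0,0,0,0,0]]]' | grep -E "force|pos"
python3 -m inch '[[[-0.2,0,-0.03,0,0,0],[-0.15,0,-0.03,0,0,0],[0,0,0,0,0,0]]]' | grep -E "force|pos"
python3 -c "
from h import *
rep((.66,-.005,-.1))"
```

```text
tcp_pos: [0.5475, -0.1095, 0.0355]
wrist_force: [-16.9, -0.6, 10.7]
grasp_force: 8.2
tcp_pos: [0.5478, -0.1095, 0.0356]
wrist_force: [-21.7, -0.2, 10.8]
grasp_force: 10.7
t 33.1 tcp dock [-0.103  -0.1152] z 0.0356 F [-21.7  -0.2  10.8] xt [-0.993  0.095 -0.076] zt [ 0.076 -0.006 -0.997]
spec [ 0.6622 -0.0066 -0.1026] n 7 rms 0.73 rel yaw 0.004 GL [-0.0883  0.112 ] GR [-0.0873 -0.114 ] RL [0.0868 0.1098] RR [ 0.0877 -0.1102]
```

```bash
python3 -m inch '[[[-0.12,0,-0.04,0,0,0],[-0.1,0,-0.04,0,0,0],[0,0,0,0,0,0],[0,0,0,0,0,0]]]' | grep -E "force|pos"
python3 -m inch '[[[2,0,-0.2,0,0,0],[2.5,0,-0.2,0,0,0],[2,0,-2,0,0,0],[0,0,-3,0,0,0],[0,0,0,0,0,0]]]' | grep -E "force|pos"
python3 - <<'E'
from h import *
rep((.66,-.005,-.1))
im=get_image("top")
b=[x for x in blobs(im,(0,150,80),(6,255,255),4)+blobs(im,(174,150,80),(180,255,255),4) if 355<x[0][0]<400];print(b)
if b: print("knob dock",dk(ray("top",b[0][0],.07)))
to(-.15,-.245,.12)
c=im[120:300,200:420];cv2.imwrite("pics/m1.png",cv2.resize(c,None,fx=3,fy=3,interpolation=cv2.INTER_CUBIC)[:,:,::-1])
E
```

```text
tcp_pos: [0.5479, -0.1095, 0.0358]
wrist_force: [-24.1, -1.7, 9.2]
grasp_force: 11.8
tcp_pos: [0.4937, -0.1051, 0.09]
wrist_force: [0.8, -1.3, 0.9]
grasp_force: 0.0
t 34.1 tcp dock [-0.1572 -0.1166] z 0.09 F [ 0.8 -1.3  0.9] xt [-0.989  0.095 -0.109] zt [ 0.108 -0.012 -0.994]
spec [ 0.6622 -0.0063 -0.1059] n 8 rms 0.73 rel yaw 0.001 GL [-0.0879  0.1125] GR [-0.0877 -0.1135] RL [0.0871 0.1097] RR [ 0.0873 -0.1103]
[]
shift cm [ -1.14 -12.9   -3.27]
```

View pics/m1.png

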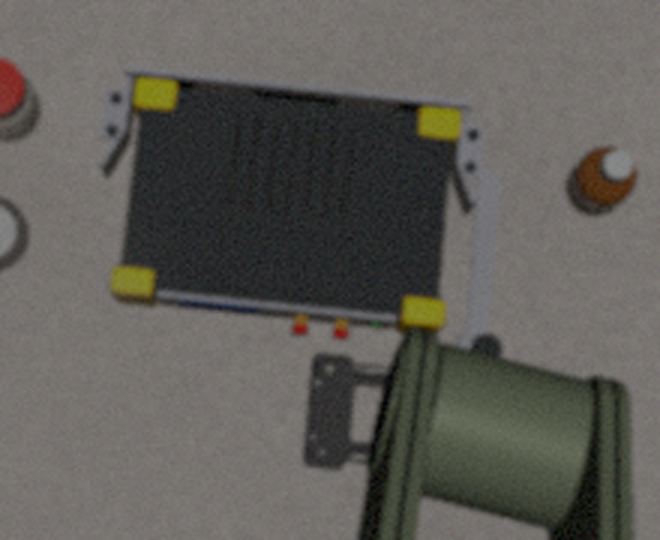

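The spectrometer sits flush with the rear wall, the yellow guards are squared in the dock, and the gripper is clear of the panel. Next is the latch. I'll go over and outside the knob, then push it toward +y.

```bash
python3 -m inch '[[[0,-3,-2,0,0,0],[0,-4,0,0,0,0],[-0.3,-4.3,0,0,0,0],[-0.3,-0.6,0,0,0,0],[0,0,0,0,0,0]]]' | grep -E "force|pos"
python3 -c "
from h import *
rep();to(-.150,-.238,.052)"
```

```text
tcp_pos: [0.4837, -0.2242, 0.1057]
wrist_force: [-0.2, -0.3, 0.2]
grasp_force: 0.0
t 34.75 tcp dock [-0.1545 -0.236 ] z 0.1057 F [-0.2 -0.3  0.2] xt [-0.99   0.098 -0.099] zt [ 0.098 -0.009 -0.995]
shift cm [ 0.08 -0.21  5.39]
```

```bash
python3 -m inch '[[[0,-0.2,2,0,0,0],[0,0,2,0,0,0],[0,0,1.3,0,0,0],[0,0,0,0,0,0]]]' | grep -E "force|pos"
python3 -m inch '[[[0,0.5,0,0,0,0],[0,1,0,0,0,0],[0,1,0,0,0,0],[0,1,0,0,0,0],[0,1,0,0,0,0]]]' | grep -E "force|pos"
python3 -m inch '[[[0,1,0,0,0,0],[0,1,0,0,0,0],[0,1,0,0,0,0],[0,1,0,0,0,0],[0,0,0,0,0,0]]]' | grep -E "force|pos"
python3 -c "
from h import *
rep()"
```

```text
tcp_pos: [0.4873, -0.2234, 0.0516]
wrist_force: [-0.6, -0.3, -0.3]
grasp_force: 0.0
tcp_pos: [0.4933, -0.1798, 0.0546]
wrist_force: [-0.8, -1.2, 0.0]
grasp_force: 0.5
tcp_pos: [0.4969, -0.1397, 0.0541]
wrist_force: [-0.1, 0.3, 0.2]
grasp_force: 0.0
t 36.15 tcp dock [-0.1504 -0.1506] z 0.0541 F [-0.1  0.3  0.2] xt [-0.991  0.094 -0.099] zt [ 0.099 -0.009 -0.995]
```

```bash
python3 -m inch '[[[0,-0.6,0,0,0,0],[2.2,0,-0.2,0,0,0],[2.5,0,-0.25,0,0,0],[0,3.4,0,0,0,0],[0,0,0,0,0,0]]]' | grep -E "force|pos"
python3 - <<'E'
from h import *
rep()
im=get_image("scene");
for x in blobs(im,(0,120,60),(8,255,255),4)+blobs(im,(172,120,60),(180,255,255),4):
    p=ray("scene",x[0],.07);d=dk(p)
    if abs(p[0]-.5)<.12 and abs(p[1]+.13)<.12:print(x,d.round(4))
E
```

```text
tcp_pos: [0.4514, -0.1074, 0.0538]
wrist_force: [1.0, -0.9, -0.2]
grasp_force: 0.0
t 36.65 tcp dock [-0.199  -0.1234] z 0.0538 F [ 1.  -0.9 -0.2] xt [-0.991  0.095 -0.098] zt [ 0.098 -0.008 -0.995]
(array([182. , 193.1]), [180, 191, 6, 5, 23]) [-0.1571 -0.1336]
```

```bash
python3 -m inch '[[[-1,-0.3,0.1,0,0,0],[-1,0,0.1,0,0,0],[-0.8,0,0.08,0,0,0],[-0.8,0.1,0.08,0,0,0],[-0.8,0.3,0.08,0,0,0]]]' | grep -E "force|pos"
python3 -m inch '[[[-0.8,0.4,0.08,0,0,0],[-0.8,0.4,0.08,0,0,0],[-0.6,0.3,0.06,0,0,0],[-0.4,0.1,0.04,0,0,0],[0,0,0,0,0,0]]]' | grep -E "force|pos"
python3 -c "
from h import *
rep()"
```

```text
tcp_pos: [0.4872, -0.1068, 0.0513]
wrist_force: [-20.2, 22.9, 13.4]
grasp_force: 13.7
tcp_pos: [0.5255, -0.1031, 0.0541]
wrist_force: [0.2, 0.2, -0.6]
grasp_force: 0.0
t 37.7 tcp dock [-0.1259 -0.1111] z 0.0541 F [ 0.2  0.2 -0.6] xt [-0.99   0.095 -0.102] zt [ 0.101 -0.01  -0.995]
```

```bash
python3 - <<'E'
from h import *
im=get_image("scene");
for x in blobs(im,(0,120,60),(8,255,255),4)+blobs(im,(172,120,60),(180,255,255),4):
    p=ray("scene",x[0],.07);d=dk(p)
    if abs(p[0]-.5)<.12 and abs(p[1]+.13)<.12:print(x,d.round(4))
rep((.662,-.006,-.106))
c=im[130:310,110:340];cv2.imwrite("pics/m2.png",cv2.resize(c,None,fx=3,fy=3,interpolation=cv2.INTER_CUBIC)[:,:,::-1])
E
```

```text
(array([200.4, 209.6]), [198, 207, 6, 6, 28]) [-0.1049 -0.1021]
t 37.75 tcp dock [-0.1264 -0.1112] z 0.0541 F [ 0.2 -0.3  0.3] xt [-0.99   0.095 -0.101] zt [ 0.101 -0.01  -0.995]
spec [ 0.6622 -0.0067 -0.1034] n 7 rms 0.73 rel yaw 0.004 GL [-0.0882  0.1119] GR [-0.0873 -0.1141] RL [0.0868 0.1096] RR [ 0.0876 -0.1104]
```

View pics/m2.png

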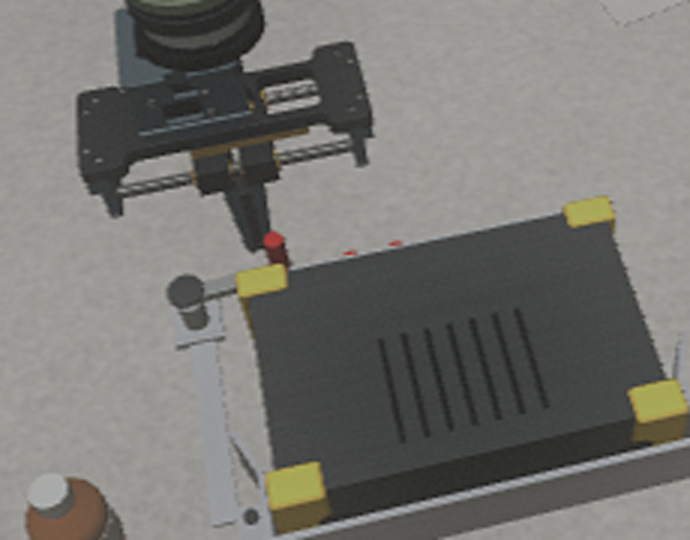

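The view shows the latch nearly shut across the right guard, with the knob at (200,210) in the scene image. The spectrometer is unmoved. I'll push the knob gently to its stop.

```bash
python3 -m inch '[[[-0.2,0,0.02,0,0,0],[-0.2,0,0.02,0,0,0],[0,0,0,0,0,0]]]' | grep -E "force|pos"
python3 -m inch '[[[-0.2,0,0.02,0,0,0],[-0.1,0,0.01,0,0,0],[0,0,0,0,0,0]]]' | grep -E "force|pos"
python3 -m inch '[[[-0.1,0,0.01,0,0,0],[-0.1,0,0.01,0,0,0],[0,0,0,0,0,0]]]' | grep -E "force|pos"
```

```text
tcp_pos: [0.528, -0.103, 0.054]
wrist_force: [0.2, -1.2, -0.8]
grasp_force: 0.1
tcp_pos: [0.5305, -0.103, 0.0538]
wrist_force: [-1.5, 1.3, 1.2]
grasp_force: 0.8
tcp_pos: [0.531, -0.103, 0.0537]
wrist_force: [-6.8, 0.7, 3.7]
grasp_force: 3.0
```

The latch is against its stop: force rises without motion, and the TCP is at x of about -0.1205 in the dock, as predicted. I'll back away and verify.

```bash
python3 -m inch '[[[1,0,-0.1,0,0,0],[3,0,-0.3,0,0,0],[4,0,-2,0,0,0],[3,0,-4,0,0,0],[0,3.5,-3.5,0,0,0]]]' >/dev/null
python3 -m inch '[[[0,4.8,0,0,0,0],[0,4.8,0,0,0,0],[0,4.8,0,0,0,0],[0,4.8,0,0,0,0],[0,0,0,0,0,0]]]' | grep -E "force|pos"
python3 - <<'E'
from h import *
rep((.662,-.006,-.106))
for n in("top","scene"):
  im=get_image(n)
  for x in blobs(im,(0,120,60),(8,255,255),4)+blobs(im,(172,120,60),(180,255,255),4):
    p=ray(n,x[0],.073);d=dk(p)
    if abs(p[0]-.5)<.12 and abs(p[1]+.13)<.12:print(n,x,d.round(4))
im=get_image("top");c=im[120:290,180:420]
cv2.imwrite("pics/m3.png",cv2.resize(c,None,fx=3,fy=3,interpolation=cv2.INTER_CUBIC)[:,:,::-1])
E
```

```text
tcp_pos: [0.437, 0.1393, 0.1421]
wrist_force: [0.6, -0.1, 0.0]
grasp_force: 0.0
t 39.75 tcp dock [-0.2397  0.1204] z 0.1421 F [ 0.6 -0.1  0. ] xt [-0.991  0.089 -0.103] zt [ 0.103 -0.006 -0.995]
spec [ 0.6622 -0.0064 -0.1059] n 8 rms 0.75 rel yaw 0.001 GL [-0.0879  0.1125] GR [-0.0876 -0.1135] RL [0.0871 0.1097] RR [ 0.0874 -0.1103]
top (array([299.5, 229. ]), [298, 228, 4, 3, 12]) [-0.1008 -0.0193]
top (array([334.8, 231.4]), [332, 229, 7, 6, 28]) [-0.0976 -0.0999]
top (array([313.5, 230.8]), [312, 230, 4, 3, 10]) [-0.1015 -0.0515]
scene (array([201.2, 211.2]), [199, 209, 6, 5, 25]) [-0.0982 -0.1008]
```

View pics/m3.png

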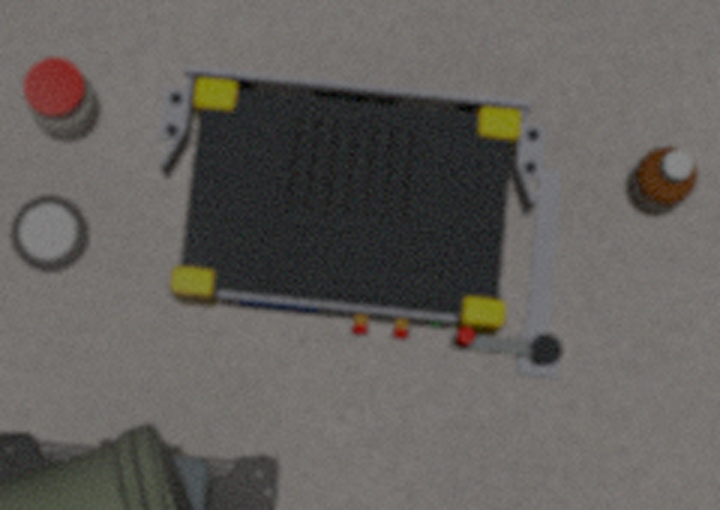

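The view shows the latch shut, with the knob at about (-0.098, -0.100) in the dock, so the angle is close to 0. The spectrometer is flush in the dock, the bystanders are where they were, and the arm is clear. Both final presses rose 11 N or more above the sliding force against a hard stop.

```bash
python3 -c "
from rig import manip
print(manip.hand_in())"
```

```text
the job is handed in; nothing more can be done
None
```

The job is handed in, with no verdict returned: the spectrometer measured home on both rear buffers to within about 1 mm, the latch is shut, the jar, bottle and standard look undisturbed, and the arm is clear. The least certain point is the press force, which I could only estimate at about 12 N on the stop against the 10 N needed.

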